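# Free the ratchet pawl with a bar and bring the loaded lift down

## Task

The bottle lift is held up by its ratchet pawl. Take the orange-handled bar out of its wooden holder, flick it under the pawl's red tail, raise the tail and lay the bar across the two dark prop posts so that it keeps the pawl open when you let go; then press the platform gently all the way down by its black knob. Finally pull the bar out again so that the pawl springs back into the rack, and lay the bar back in its holder; leave the bottle in its collar and do not disturb the things standing round about.

Things in the scene. Friction and masses are not known exactly. Their poses are not given: they have to be found in the camera images.
- stand: Bottle lift, fixed: grey base 200x210x12 mm, blue column at the back, platform on top. Origin on the table under the rack; x to its back, y to its left, z up. In mm here: base x -120..80. Vertical toothed rack x -16..-2, y -11..18. Red pawl tail crosses in front of it, x -36..-26, from its pivot (y 38, z 75) right to y -97; closed it is level, underside z 69. The tail turns up about the pivot.
- front_post (a point): Middle of the flat top (z 88 in the stand frame) of the front prop post: x -96..-84, y -83..-49. The top lies between a 2 mm lip at its left end (y -53..-49) and an 8 mm lip at its right end (y -83..-77). The raised tail pushes the bar towards the right lip.
- rear_post (a point): Middle of the flat top of the rear prop post, behind the tail: stand x -19..-9 mm; y, z and lips like the front post. The bar lies across both posts, under the tail.
- tail_gap (a point): Stand frame x -26, y -31, z 52 mm: under the tail, midway between rack and posts. Here the space under the closed tail is free from y -49 to -11 mm, z 12 to 69 mm and from the open front back to x 0, so the bar can be pushed in along the stand's x and lifted.
- prop_seat (a point): Point fixed on the lift (stand frame x -90, y -71, z 94 mm): where the bar's origin lies when it props the pawl, bar along the stand's x, handle to the front. Its tip is then at x -5 mm, and 20 mm farther in is still free.
- pawl (a joint): Sprung ratchet pawl, rad: 0 = closed, nose in the rack (the platform cannot go down); grows to 0.62 as the red tail is lifted. The nose is clear of the teeth above 0.17; with the bar on the posts it stands at about 0.28. Its spring presses the tail down with about 1 to 2 N.
- tail_tip (a point): Underside of the free right end of the red tail, 135 mm from the pivot; rises with the pawl.
- lift (a joint): Height of the platform above its lowest position, m: 0 = fully down (hard stop), up to 0.082. Stiff slide: it stays where it is left and takes 3 to 8 N to press down once the pawl is open.
- platform_front (a point): Middle of the lower front edge of the aluminium platform, which moves with the lift: stand frame x -125, y 0, z 165 mm + lift. Platform x -125..65, y -100..100, 12 mm thick. It overhangs the mechanism, so a hand gets at the bar on the posts only from the front, tilted.
- knob_top (a point): Centre of the flat top of the black knob (38 mm across, on a 20 mm stem) near the platform's front edge, stand frame x -85, y 20 mm, 54 mm above the platform's underside; 219 mm above the table when fully down.
- bar: Release bar 170 mm long, 0.11 kg: orange square handle 16x16x70 mm and steel shaft 12 mm thick, 100 mm long. Origin on its axis at mid-length; x along the bar to the steel tip (+85 mm; handle -85 to -15), z up in the holder. On the posts only the handle's last 50 mm stick out in front of the platform: a grip 60 mm behind the origin suits both places.
- holder: Wooden holder, fixed: base 125x60x10 mm, two uprights 8 and 10 mm thick at x -22 and +60 mm with open notches that flare upward (floors at z 47 and 49 mm, 20 mm wide). Origin on the table; the bar lies along its x, bar's origin 55 mm above the holder's origin, handle at -x and free on both sides.
- load: The load: brown glass bottle with black cap, 65 mm wide, 136 mm tall, held fast in a grey collar on the platform towards its back; leave it there. Origin at the centre of its underside, z up along the bottle.
- open_end (a point): Point on the table (world 0.45, 0.40, 0) past the open left end of the clear screen. The screen stands upright on the low cabinet between robot and table: thin white frame, solid, at world x 0.29, y -0.62 to +0.25, up to z 0.70 m. Swing the arm over it, come down on its left (y above 0.25) and work from there with the hand leaning to the left.
- flask: Bystander: conical glass flask 96 mm wide, 160 mm tall, loose; origin under its centre.
- dropper: Bystander: dropper bottle 33 mm wide, 92 mm tall, loose; origin under its centre.
- beaker: Bystander: small glass beaker 49 mm wide, 44 mm tall, loose; origin under its centre.
- tape: Bystander: roll of grey tape 107 mm wide, 50 mm tall, lying, loose; origin under its centre.

How it is judged:
By the outcome, as a careful person would: the job done as asked, in the order asked, and still so for the second after the job is handed in, with the robot touching nothing.
It also fails if it takes over 72 s, if anything falls off the work surface, if the arm or the gripper's body presses on something with over 40 N, if the wrist force passes 120 N, or if a joint passes its speed limit or range.

## Robot

A 6-joint arm with a two-finger parallel gripper is mounted at the origin on a cart in front of the work surface, level with it; the furniture and walls round the work are solid. World frame = base frame: x ahead of the robot, y to its left, z up, the work surface at z = 0. Lengths are in mm, angles in rad, forces in N, time in s.
With the tool pointing down it reaches from about 275 to 1000 mm from the base axis. Payload 8.4 kg.
Tool frame: the origin (TCP) lies midway between the tips of the shut fingers; the grasp point (between the pads) lies 19 mm behind it; z points along the fingers, y is the line along which they close (so a half turn about z gives the same grasp; the last joint's range is limited). The gripper opens to 85 mm and grips with 20 to 120 N. Pads are 22 mm wide; open, the fingers measure 114 mm over their backs; the gripper's body (76 mm by 85 mm) begins 54 mm behind the grasp point. The pads swing forward as they close: fully open they stand 13 mm farther back than shut.
Start: joints at [-1.345, 0.353, 1.633, -0, 1.155, -0.002], TCP at [141.145, -608.856, 231.281] pointing down, gripper open.
Joint ranges: [-2.63, 2.63], [-0.92, 2.1], [0.06, 2.66], [-1.3, 4.44], [0, 2.69], [-3.02, 3.02]. Speed limits (rad/s): [2.22, 2.22, 2.79, 3.14, 3.14, 3.14].

## Interface

Orientations are given as [roll, pitch, yaw] about the fixed x, y, z axes, in that order (R = Rz(yaw) Ry(pitch) Rx(roll)).
In Python, from rig import monitor, imaging, r gives the robot as it stands.
- The arm moves only by the tool drive_tool, never from a script. Its argument "plan" is a list of rows, each an object of numbers: "x", "y", "z": the shift along the tool's x, y, z in units of 50 mm (1.0 is 50 mm); "ax", "ay", "az": the turn, a rotation vector about the tool's x, y, z in units of 6 degrees (1.0 is 6 degrees); "hand": the finger opening in mm, from 0 to 85.4. In form: [{"x": .., "y": .., "z": .., "ax": .., "ay": .., "az": .., "hand": ..}, ...]. A call has 1 to 8 rows; each row is the pose to reach, as a shift and turn from the pose commanded when the call began, along the tool's axes at that moment; what a row does not reach only later rows make up. A row lasts 1/10 s, in which the tool goes at most 50 mm and 8.59 degrees, less where a joint would pass 70% of its speed; a pose out of reach is approached as far as the arm can. A call with a gripper value outside its range is refused whole. The fingers move at their own pace and stop on an object; "grip_force" is the grip in N (left out, the last holds). Time passes only in rows, so rows that repeat a pose let the fingers close. It gives the time, the measured TCP pose, the force, the opening and the grip force at its end, in the units of the state.
- monitor.sense(): the state, without advancing time (a new reading comes with each control period).
- imaging.grab_frame(name): name is "side" or "top" or "wrist"; returns the picture (480x640x3 uint8, red, green, blue); there is no depth.
- imaging.camera_info(name): a dict with "mtx" (3x3 intrinsics, pixels), "R" (3x3) and "t" (3): a world point X has camera coordinates R X + t. Camera axes: x right, y down, z forward; pixel columns grow to the right and rows downward; lengths in mm; the calibration is good to about 2 mm. A picture is of the moment at which its call begins: read the wrist's pose just before it. camera_info takes no time and is no camera call; for the wrist camera it gives the pose at the moment of the call.
- r.sign_off(): hands the job in; it is judged then, once.
The state is a dict: "clock": time; "qpos": joint angles; "qvel": joint speeds; "joint_efforts": joint torques, N m; "eef_pos": TCP position; "tcp_rot": TCP orientation; "contact_force": force on the tool from outside, world axes, zero at the start; "wrist_torque": the same for the moment, N m; "opening": opening from 0.0 (shut) to 1.0 (fully open); "grasp_force": force on a finger pad.
Only numpy, scipy, OpenCV 4.12 (cv2) and the standard library are available. Lean on these libraries where they do the work, as an engineer would, in place of code of your own. Each camera call takes 0.05 s, during which the arm holds its last target. There are 200 camera calls.

## Working session

There is one attempt and no reset: what is moved stays moved. The work goes in short steps, Python scripts to look and compute and a tool call to move; the robot and the scene stay as the last step left them, time stands still between calls to the robot, and variables do not carry over. Pictures are saved under pics/ and viewed, at most 10 in all, crops included, and the job is handed in when it is done.

Besides the shell and the picture viewer there is one more tool, called after "Emit:" as name([rows], argument=value, ...), one row to a line, values as JSON. drive_tool: Moves the arm, as the interface text tells. Its arguments: {"type":"object","properties":{"plan":{"type":"array","items":{"type":"object","properties":{"x":{"type":"number"},"y":{"type":"number"},"z":{"type":"number"},"ax":{"type":"number"},"ay":{"type":"number"},"az":{"type":"number"},"hand":{"type":"number"}}}},"grip_force":{"type":"number"}},"required":["plan"]}

```bash
ls; mkdir -p pics; python3 - <<'E'
from rig import monitor, imaging, r
import cv2
print(monitor.sense())
for n in ("side","top"):
    im=imaging.grab_frame(n); cv2.imwrite(f"pics/{n}0.png",im[:,:,::-1]); i=imaging.camera_info(n); print(n,i, -i["R"].T@i["t"])
E
```

```text
pics
{'clock': 0.0, 'qpos': array([-1.34540015e+00,  3.53654470e-01,  1.63414685e+00,  1.36866085e-05,
        1.15520321e+00, -2.39627528e-03]), 'qvel': array([-6.07409349e-04, -8.71827685e-04,  3.46345821e-04,  3.00045877e-04,
        1.94303995e-05, -1.80889636e-03]), 'joint_efforts': array([ 3.64986110e-03, -6.05236530e+01, -3.42056036e+01,  3.87881232e-05,
        9.39180551e-03, -2.78488656e-06]), 'eef_pos': array([ 141.04021585, -608.38007362,  230.55229632]), 'tcp_rot': array([-3.14018081e+00, -1.58969568e-05,  2.27786903e-01]), 'contact_force': array([-0.12555517,  0.71107921,  0.73661745]), 'wrist_torque': array([ 0.03430516, -0.0620409 , -0.00786601]), 'grasp_force': 0.0, 'opening': 1.0001216895891372}
side {'mtx': array([[436.85015097,   0.        , 319.55322192],
       [  0.        , 436.85015097, 243.50227374],
       [  0.        ,   0.        ,   1.        ]]), 'R': array([[-0.98782218,  0.15515911, -0.01153242],
       [ 0.1281993 ,  0.76969821, -0.62540356],
       [-0.08816058, -0.61926595, -0.78021625]]), 't': array([ 559.35142369,  -34.72174176, 1445.64401901])} [ 684.43985428  835.17491034 1112.65052881]
top {'mtx': array([[475.19430866,   0.        , 326.22565104],
       [  0.        , 475.19430866, 237.07814194],
       [  0.        ,   0.        ,   1.        ]]), 'R': array([[-0.37390853, -0.92745393, -0.00464998],
       [-0.73732003,  0.30028888, -0.60513285],
       [ 0.56262917, -0.22283581, -0.79611093]]), 't': array([287.11180549, 493.60604016, 982.57459599])} [ -81.52595936  337.01137511 1082.27066828]
```

View pics/side0.png

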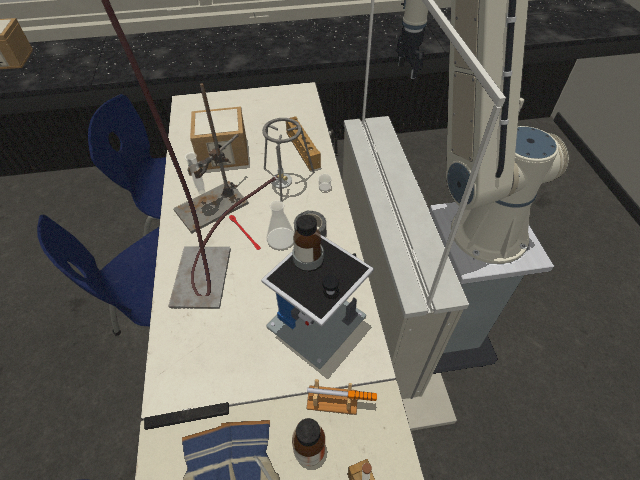

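View pics/top0.png

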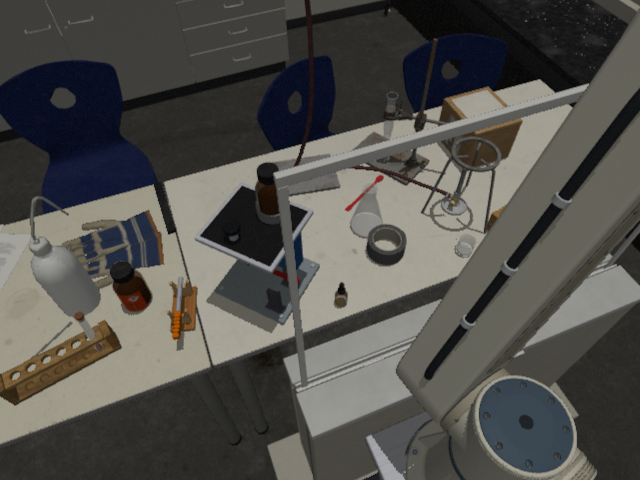

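The side view shows the lift with its platform centred at (318,277) and its knob at (331,287). The bar is in its holder, running from about (310,392) to (377,397). The top view shows the knob at (232,231) and the bar from (182,280) to (177,336). Next I'll enlarge both views.

```bash
python3 - <<'E'
import cv2,numpy as np
s=cv2.imread("pics/side0.png")[200:425,252:392]; t=cv2.imread("pics/top0.png")[160:355,155:331]
s=cv2.resize(s,None,fx=2.5,fy=2.5,interpolation=cv2.INTER_CUBIC); t=cv2.resize(t,None,fx=2.5,fy=2.5,interpolation=cv2.INTER_CUBIC)
o=np.zeros((565,800,3),np.uint8); o[:s.shape[0],:s.shape[1]]=s[:565]; o[:t.shape[0],360:360+t.shape[1]]=t[:565]
cv2.imwrite("pics/crop0.png",o)
E
```

```text
(no output)
```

View pics/crop0.png

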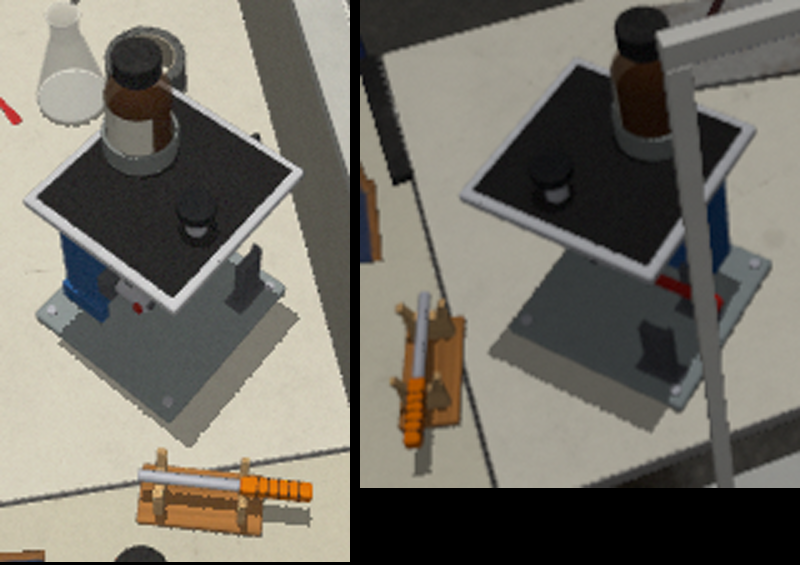

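The crop shows the platform's front edge running between the min-x corner, side (301,172) / top (652,278), and the max-y corner, side (175,308) / top (461,195). The front post is at side (245,275). In the side crop the bar's tip is at (140,476) and its handle end at (311,492).

```bash
cat > h.py <<'E'
import numpy as np, cv2
from rig import monitor, imaging, r
from scipy.spatial.transform import Rotation as Ro
C={n:imaging.camera_info(n) for n in("side","top")}
def ray(n,p,i=None):
    i=i or C[n]; d=i["R"].T@np.linalg.solve(i["mtx"],[p[0],p[1],1]); return -i["R"].T@i["t"], d/np.linalg.norm(d)
def plane(n,p,z,i=None):
    c,d=ray(n,p,i); return c+d*(z-c[2])/d[2]
def tri(rays):
    A=sum(np.eye(3)-np.outer(d,d) for c,d in rays); b=sum((np.eye(3)-np.outer(d,d))@c for c,d in rays)
    X=np.linalg.solve(A,b); return X,max(np.linalg.norm(np.cross(X-c,d)) for c,d in rays)
def proj(n,X,i=None):
    i=i or C[n]; p=i["mtx"]@(i["R"]@X+i["t"]); return p[:2]/p[2]
E
python3 - <<'E'
from h import *
S=lambda u,v:(252+u/2.5,200+v/2.5); T=lambda u,v:(155+(u-360)/2.5,160+v/2.5)
np.set_printoptions(precision=1,suppress=True)
P={}
for k,s,t in [("minx",(301,172),(652,278)),("maxy",(175,308),(461,195)),("maxx",(23,202),(578,62)),("knob",(196,196),(551,166)),("tip",(140,476),(424,294)),("junc",(241,484),(417,378)),("end",(311,492),(412,443))]:
    P[k],e=tri([ray("side",S(*s)),ray("top",T(*t))]); print(k,P[k],round(e,1))
for k,s in [("basemaxy",(188,425)),("basemaxx",(37,315)),("baseminx",(285,290))]: print(k,plane("side",S(*s),12))
for k,s in [("basemaxy",(492,345)),("baseminx",(683,408)),("baseminy",(771,265))]: print(k,plane("top",T(*s),12))
d=P["minx"]-P["maxy"];print(np.linalg.norm(d),np.degrees(np.arctan2(-d[1],-d[0])));d=P["maxx"]-P["maxy"];print(np.linalg.norm(d),np.degrees(np.arctan2(d[1],d[0])))
d=P["tip"]-P["end"];print(np.linalg.norm(d),np.degrees(np.arctan2(d[1],d[0])))
E
```

```text
minx [471.5 242.4 241.7] 0.7
maxy [616.3 371.8 245.8] 0.1
maxx [742.1 230.5 236.7] 0.1
knob [582.1 290.  291.5] 2.5
tip [664.8 443.8  52.8] 1.3
junc [569.  468.9  56.6] 1.0
end [503.5 487.   55.1] 0.8
basemaxy [606.2 384.5  12. ]
basemaxx [752.3 230.6  12. ]
baseminx [470.7 244.5  12. ]
basemaxy [607.  394.4  12. ]
baseminx [464.7 234.9  12. ]
baseminy [590.7  91.3  12. ]
194.32144381128458 41.7862257381442
189.4366606181149 -48.33656029575822
167.04764468312615 -14.961605578662736
```

Emit:
drive_tool([
  {"z":-1},
  {"z":-2},
  {"z":-3},
  {"z":-4,"y":-0.5},
  {"z":-5,"y":-1},
  {"z":-6,"y":-1.5},
  {"z":-7,"y":-2},
  {"z":-8,"y":-2},
])

```text
invalid input
```

```bash
python3 - <<'E'
from h import *
s=monitor.sense(); print({k:np.round(s[k],3) for k in("clock","qpos","eef_pos","tcp_rot")})
E
```

```text
{'clock': np.float64(0.1), 'qpos': array([-1.345,  0.354,  1.634,  0.   ,  1.155, -0.002]), 'eef_pos': array([ 141.059, -608.436,  230.656]), 'tcp_rot': array([-3.14 , -0.   ,  0.228])}
```

Emit:
drive_tool([
  {"z":-1},
  {"z":-2},
  {"z":-3},
  {"z":-3.5},
  {"z":-3.5},
])

```text
invalid input
```

```bash
python3 - <<'E'
from h import *
s=monitor.sense(); print({k:np.round(s[k],3) for k in("clock","qpos","eef_pos","tcp_rot")})
E
```

```text
{'clock': np.float64(0.1), 'qpos': array([-1.345,  0.354,  1.634,  0.   ,  1.155, -0.002]), 'eef_pos': array([ 141.059, -608.436,  230.656]), 'tcp_rot': array([-3.14 , -0.   ,  0.228])}
```

Emit:
drive_tool([
  {"x":0,"y":0,"z":-1,"ax":0,"ay":0,"az":0,"hand":40},
  {"x":0,"y":0,"z":-2,"ax":0,"ay":0,"az":0,"hand":40},
  {"x":0,"y":0,"z":-3,"ax":0,"ay":0,"az":0,"hand":40},
  {"x":0,"y":-0.5,"z":-4,"ax":0,"ay":0,"az":0,"hand":40},
  {"x":0,"y":-1,"z":-5,"ax":0,"ay":0,"az":0,"hand":40},
  {"x":0,"y":-1.5,"z":-6,"ax":0,"ay":0,"az":0,"hand":40},
  {"x":0,"y":-2,"z":-7,"ax":0,"ay":0,"az":0,"hand":40},
  {"x":0,"y":-2,"z":-8,"ax":0,"ay":0,"az":0,"hand":40},
])

```text
clock: 0.9
eef_pos: [118.8, -512.3, 611.6]
tcp_rot: [-3.141, -0.0, 0.228]
contact_force: [0.3, -1.9, 0.1]
opening: 0.467
grasp_force: 0.0
```

```bash
python3 - <<'E'
from h import *
s=monitor.sense(); print({k:np.round(s[k],3) for k in("clock","qpos","eef_pos","tcp_rot")})
E
```

```text
{'clock': np.float64(0.9), 'qpos': array([-1.346,  0.065,  1.199,  0.   ,  1.878, -0.003]), 'eef_pos': array([ 118.764, -512.292,  611.599]), 'tcp_rot': array([-3.141, -0.   ,  0.228])}
```

Emit:
drive_tool([
  {"x":0,"y":0,"z":-1,"ax":0,"ay":0,"az":0,"hand":40},
  {"x":0,"y":0,"z":-2,"ax":0,"ay":0,"az":0,"hand":40},
  {"x":0,"y":0,"z":-3,"ax":0,"ay":0,"az":0,"hand":40},
  {"x":0,"y":0,"z":-3.5,"ax":0,"ay":0,"az":0,"hand":40},
])

```text
clock: 1.3
eef_pos: [119.1, -513.7, 788.4]
tcp_rot: [3.137, 0.0, 0.228]
contact_force: [0.0, -0.4, 0.3]
opening: 0.468
grasp_force: 0.0
```

```bash
python3 - <<'E'
from h import *
s=monitor.sense(); print({k:np.round(s[k],3) for k in("clock","qpos","eef_pos","tcp_rot")})
E
```

```text
{'clock': np.float64(1.3), 'qpos': array([-1.346,  0.203,  0.65 ,  0.   ,  2.283, -0.003]), 'eef_pos': array([ 119.067, -513.663,  788.378]), 'tcp_rot': array([3.137, 0.   , 0.228])}
```

Emit:
drive_tool([
  {"x":0.961,"y":-0.044,"z":0,"ax":0,"ay":0,"az":-0.875,"hand":40},
  {"x":1.913,"y":-0.176,"z":0,"ax":0,"ay":0,"az":-1.75,"hand":40},
  {"x":2.85,"y":-0.394,"z":0,"ax":0,"ay":0,"az":-2.625,"hand":40},
  {"x":3.763,"y":-0.697,"z":0,"ax":0,"ay":0,"az":-3.5,"hand":40},
  {"x":4.644,"y":-1.083,"z":0,"ax":0,"ay":0,"az":-4.375,"hand":40},
  {"x":5.486,"y":-1.547,"z":0,"ax":0,"ay":0,"az":-5.25,"hand":40},
  {"x":6.282,"y":-2.087,"z":0,"ax":0,"ay":0,"az":-6.125,"hand":40},
  {"x":7.026,"y":-2.697,"z":0,"ax":0,"ay":0,"az":-7,"hand":40},
])

```text
clock: 2.1
eef_pos: [432.7, -302.6, 783.7]
tcp_rot: [-3.14, -0.0, 0.965]
contact_force: [1.4, -0.1, -0.4]
opening: 0.471
grasp_force: 0.0
```

```bash
python3 - <<'E'
from h import *
s=monitor.sense(); print({k:np.round(s[k],3) for k in("clock","qpos","eef_pos","tcp_rot")})
E
```

```text
{'clock': np.float64(2.1), 'qpos': array([-0.613,  0.202,  0.663,  0.   ,  2.278, -0.007]), 'eef_pos': array([ 432.669, -302.599,  783.734]), 'tcp_rot': array([-3.14 , -0.   ,  0.965])}
```

Emit:
drive_tool([
  {"x":0.961,"y":-0.044,"z":0,"ax":0,"ay":0,"az":-0.875,"hand":40},
  {"x":1.913,"y":-0.176,"z":0,"ax":0,"ay":0,"az":-1.75,"hand":40},
  {"x":2.85,"y":-0.394,"z":0,"ax":0,"ay":0,"az":-2.625,"hand":40},
  {"x":3.763,"y":-0.697,"z":0,"ax":0,"ay":0,"az":-3.5,"hand":40},
  {"x":4.644,"y":-1.083,"z":0,"ax":0,"ay":0,"az":-4.375,"hand":40},
  {"x":5.486,"y":-1.547,"z":0,"ax":0,"ay":0,"az":-5.25,"hand":40},
  {"x":6.282,"y":-2.087,"z":0,"ax":0,"ay":0,"az":-6.125,"hand":40},
  {"x":7.026,"y":-2.697,"z":0,"ax":0,"ay":0,"az":-7,"hand":40},
])

```text
clock: 2.9
eef_pos: [522.1, 63.4, 783.8]
tcp_rot: [-3.14, -0.0, 1.698]
contact_force: [1.4, -0.2, -0.3]
opening: 0.472
grasp_force: 0.0
```

Emit:
drive_tool([
  {"x":0.961,"y":-0.044,"z":0,"ax":0,"ay":0,"az":-0.875,"hand":40},
  {"x":1.913,"y":-0.176,"z":0,"ax":0,"ay":0,"az":-1.75,"hand":40},
  {"x":2.85,"y":-0.394,"z":0,"ax":0,"ay":0,"az":-2.625,"hand":40},
  {"x":3.763,"y":-0.697,"z":0,"ax":0,"ay":0,"az":-3.5,"hand":40},
  {"x":4.644,"y":-1.083,"z":0,"ax":0,"ay":0,"az":-4.375,"hand":40},
  {"x":5.486,"y":-1.547,"z":0,"ax":0,"ay":0,"az":-5.25,"hand":40},
  {"x":6.282,"y":-2.087,"z":0,"ax":0,"ay":0,"az":-6.125,"hand":40},
  {"x":7.026,"y":-2.697,"z":0,"ax":0,"ay":0,"az":-7,"hand":40},
])

```text
clock: 3.7
eef_pos: [343.7, 395.1, 783.8]
tcp_rot: [-3.14, 0.0, 2.431]
contact_force: [0.0, 0.4, -0.7]
opening: 0.468
grasp_force: 0.0
```

```bash
python3 - <<'E'
from h import *
s=monitor.sense(); print({k:np.round(s[k],3) for k in("clock","qpos","eef_pos","tcp_rot")})
E
```

```text
{'clock': np.float64(3.7), 'qpos': array([ 0.852,  0.194,  0.674, -0.   ,  2.275, -0.008]), 'eef_pos': array([343.68 , 395.133, 783.789]), 'tcp_rot': array([-3.14 ,  0.   ,  2.431])}
```

```bash
cat >> h.py <<'E'
np.set_printoptions(precision=3,suppress=True)
def rot(psi,th):
    p,t=np.radians([psi,th]); h=np.array([np.cos(p),np.sin(p),0]); u=np.array([0,0,1.])
    z=np.sin(t)*h-np.cos(t)*u; x=-(np.cos(t)*h+np.sin(t)*u); return np.c_[x,np.cross(z,x),z]
def tcp():
    s=monitor.sense(); return s["eef_pos"],Ro.from_euler("xyz",s["tcp_rot"]).as_matrix(),s
def go(grasp,psi,th,back=0,src=None):
    "units to bring grasp point to `grasp` (backed off along tool z)"
    p,R,s=src or tcp()+() ; R2=rot(psi,th); t=np.array(grasp,float)+(19-back)*R2[:,2]
    d=R.T@(t-p)/50; w=Ro.from_matrix(R.T@R2).as_rotvec(degrees=True)/6
    print("shift",d,"turn",w,"target",t,"clock",s["clock"]); return t,R2
def stand(x,y,z,o=(625,214),yaw=-48.2):
    a=np.radians(yaw); return np.array([o[0]+x*np.cos(a)-y*np.sin(a),o[1]+x*np.sin(a)+y*np.cos(a),z])
E
python3 - <<'E'
from h import *
D=[(.354,1.634,624.6,230.6),(.065,1.199,525.9,611.6),(.203,.65,527.3,788.4),(.194,.674,523.7,783.8)]
A=[];b=[]
for q2,q3,rr,z in D:
    a=q2+q3; A+=[[1,np.sin(q2),np.sin(a),np.cos(a),0],[0,np.cos(q2),np.cos(a),-np.sin(a),1]]; b+=[rr,z]
x,res,_,_=np.linalg.lstsq(np.array(A),np.array(b),rcond=None); print("a1,L2,L3,a3,c",x,res)
go((526,481,55),-15,45,back=90)
go((526,481,55),-15,45,back=350)
E
```

```text
a1,L2,L3,a3,c [  0.102 568.852 493.827  59.599 -48.384] [3.918]
shift [-0.738  3.264 13.567] turn [-1.696 -7.374 -4.059] target [477.506 493.994 105.205] clock 3.7
shift [2.574 1.662 9.892] turn [-1.696 -7.374 -4.059] target [299.923 541.577 289.052] clock 3.7
```

Emit:
drive_tool([
  {"x":0,"y":0.3,"z":0.93,"ax":-0.212,"ay":-0.922,"az":-0.507,"hand":40},
  {"x":0,"y":0.6,"z":1.87,"ax":-0.424,"ay":-1.844,"az":-1.015,"hand":40},
  {"x":0,"y":0.9,"z":2.8,"ax":-0.636,"ay":-2.765,"az":-1.522,"hand":40},
  {"x":0,"y":1.2,"z":3.74,"ax":-0.848,"ay":-3.687,"az":-2.03,"hand":40},
  {"x":0,"y":1.5,"z":4.67,"ax":-1.06,"ay":-4.609,"az":-2.537,"hand":40},
  {"x":0,"y":1.8,"z":5.6,"ax":-1.272,"ay":-5.53,"az":-3.044,"hand":40},
  {"x":0,"y":2.1,"z":6.54,"ax":-1.484,"ay":-6.452,"az":-3.552,"hand":40},
  {"x":0,"y":2.4,"z":7.48,"ax":-1.696,"ay":-7.374,"az":-4.059,"hand":40},
])

```text
clock: 4.5
eef_pos: [423.2, 484.6, 409.1]
tcp_rot: [3.14, 0.789, 2.879]
contact_force: [0.1, 1.4, -0.2]
opening: 0.466
grasp_force: 0.0
```

```bash
python3 - <<'E'
from h import *
s=monitor.sense(); print({k:s[k] for k in("clock","qpos","eef_pos","tcp_rot")})
i=imaging.camera_info("wrist"); im=imaging.grab_frame("wrist"); cv2.imwrite("pics/w1.png",im[:,:,::-1]); np.savez("pics/w1.npz",**i)
print(-i["R"].T@i["t"]); 
for n,X in [("bar end",(503,487,55)),("tip",(664.8,443.8,55)),("post",stand(-90,-66,88)),("platL",stand(-125,100,240)),("platR",stand(-125,-100,240))]: print(n,proj("wrist",np.array(X),i))
E
```

```text
{'clock': 4.5, 'qpos': array([ 1.237,  0.217,  1.646, -0.821,  1.315,  0.162]), 'eef_pos': array([423.155, 484.625, 409.108]), 'tcp_rot': array([3.14 , 0.789, 2.879])}
[275.147 523.437 456.873]
bar end [342.054   0.733]
tip [336.012 120.645]
post [138.161  84.317]
platL [270.161 221.499]
platR [ 65.495 158.518]
```

View pics/w1.png

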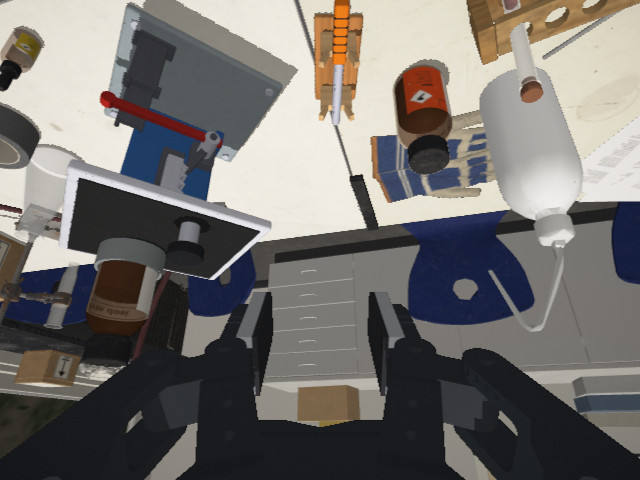

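The wrist view is upside down. The bar is at (340,0)-(337,124), matching the prediction. The red tail runs from (213,138) to (107,99), the platform's front-left corner is at (270,226), and the base's front-left corner is at (297,70). I'll refine the stand pose from this view.

```bash
python3 - <<'E'
from h import *
i=dict(np.load("pics/w1.npz"))
for n,X in [("baseFL",(-120,105,12)),("baseFR",(-120,-105,12)),("baseBL",(80,105,12)),("baseFRbot",(-120,-105,0)),("pivot",(-31,38,75)),("tailtip",(-31,-97,75)),("fpA",(-96,-83,88)),("fpB",(-96,-49,88)),("fpC",(-84,-49,88)),("fpD",(-84,-83,88)),("rpA",(-19,-83,88)),("rpB",(-9,-49,88)),("knob",(-85,20,289)),("knob+",(-85,20,295))]: print(n,proj("wrist",stand(*X),i))
im=cv2.imread("pics/w1.png"); c=cv2.resize(im[0:300,50:310],None,fx=2.3,fy=2,interpolation=cv2.INTER_CUBIC)
h=cv2.cvtColor(im,cv2.COLOR_BGR2HSV); m=cv2.inRange(h,(0,150,60),(6,255,255))+cv2.inRange(h,(174,150,60),(180,255,255)); m[:,250:]=0
cv2.imwrite("pics/w1c.png",c); ys,xs=np.nonzero(m); print(xs.min(),xs.max(),ys[xs==xs.min()],ys[xs==xs.max()])
m=cv2.inRange(h,(8,200,150),(20,255,255)); m[:,:320]=0;m[:,360:]=0; ys,xs=np.nonzero(m); sel=ys<66; print("handle centre cols",[ (y,xs[ys==y].mean()) for y in (5,30,55)])
E
```

```text
baseFL [281.293  87.323]
baseFR [121.813   6.155]
baseBL [229.891 162.617]
baseFRbot [124.298   0.117]
pivot [209.376 139.092]
tailtip [105.657  98.432]
fpA [123.282  73.943]
fpB [154.389  87.298]
fpC [152.211  94.112]
fpD [121.651  81.283]
rpA [113.851 116.392]
rpB [140.314 131.334]
knob [181.917 256.708]
knob+ [180.941 261.904]
101 221 [ 94  95  96  97  98  99 100 101 102] [140 141 142 143 144]
handle centre cols [(5, np.float64(342.0)), (30, np.float64(340.5)), (55, np.float64(339.0))]
```

View pics/w1c.png

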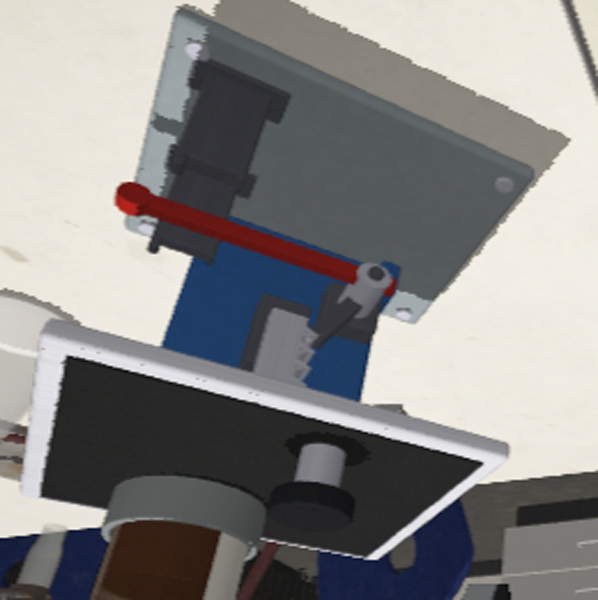

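```bash
python3 - <<'E'
from h import *
from scipy.optimize import least_squares
i=dict(np.load("pics/w1.npz"))
S=lambda u,v:(252+u/2.5,200+v/2.5); T=lambda u,v:(155+(u-360)/2.5,160+v/2.5); W=lambda u,v:(50+u/2.3,v/2)
O=[("w",W(530,168),(-120,105,12)),("w",W(418,321),(80,105,12)),("w",W(374,274),(-36,38,75)),("w",W(131,197),(-31,-97,75)),("w",W(178,10),(-120,-105,12)),("w",W(253,180),(-96,-49,90)),
("w",W(510,450),(-125,100,'L')),("w",W(47,322),(-125,-100,'L')),
("side",S(301,172),(-125,-100,'T')),("side",S(175,308),(-125,100,'T')),("side",S(23,202),(65,100,'T')),("top",T(652,278),(-125,-100,'T')),("top",T(461,195),(-125,100,'T')),("top",T(578,62),(65,100,'T')),
("top",T(683,408),(-120,-105,12)),("top",T(771,265),(80,-105,12)),("side",S(285,290),(-120,-105,12)),("side",S(37,315),(80,105,12))]
def f(p):
    o=[]
    for n,px,X in O:
        z={'T':177+p[3],'L':177+p[3]}.get(X[2],X[2])
        q=proj(n,stand(X[0],X[1],z,p[:2],p[2]),i if n=="w" else None); o+=list((q-px)*(1 if n=="w" else 2))
    return o
s=least_squares(f,[625,214,-48.2,65],loss="soft_l1"); print(s.x,s.fun.reshape(-1,2).round(1).tolist())
# bar: rays at handle centre columns -> top of handle z=63
for p in [(342,5),(340.5,30),(339,55)]: print(plane("wrist",p,63,i))
print(plane("wrist",(337,124),61,i))
go((526,481,55),-15,45,back=60)
E
```

```text
[625.266 216.332 -48.633  66.137] [[2.7, 3.8], [-1.1, 2.1], [-0.4, 0.1], [0.7, -0.6], [-2.8, 0.7], [-3.4, -1.7], [0.7, -0.8], [-2.4, -0.0], [3.2, -0.5], [-0.6, 4.8], [-1.5, -0.8], [-0.9, 3.2], [-3.7, 1.8], [-3.6, -3.5], [-2.2, -1.1], [0.7, -5.9], [1.3, -5.0], [-3.5, -2.6]]
[502.637 486.783  63.   ]
[528.513 479.613  63.   ]
[557.782 471.502  63.   ]
[665.631 444.928  61.   ]
shift [3.415 0.598 5.434] turn [-0.071  0.04   0.129] target [497.996 488.504  83.991] clock 4.55
```

Emit:
drive_tool([
  {"x":0.55,"y":0.1,"z":0.8,"ax":0,"ay":0,"az":0.05,"hand":40},
  {"x":1.1,"y":0.2,"z":1.6,"ax":0,"ay":0,"az":0.1,"hand":40},
  {"x":1.65,"y":0.3,"z":2.4,"ax":0,"ay":0,"az":0.13,"hand":40},
  {"x":2.2,"y":0.4,"z":3.2,"ax":0,"ay":0,"az":0.13,"hand":40},
  {"x":2.75,"y":0.5,"z":4.0,"ax":0,"ay":0,"az":0.13,"hand":40},
  {"x":3.2,"y":0.6,"z":4.8,"ax":0,"ay":0,"az":0.13,"hand":40},
  {"x":3.42,"y":0.6,"z":5.43,"ax":0,"ay":0,"az":0.13,"hand":40},
  {"x":3.42,"y":0.6,"z":5.43,"ax":0,"ay":0,"az":0.13,"hand":40},
])

```text
clock: 5.35
eef_pos: [500.6, 492.0, 93.8]
tcp_rot: [3.135, 0.784, 2.859]
contact_force: [-1.6, -0.7, -0.9]
opening: 0.467
grasp_force: 0.0
```

```bash
python3 - <<'E'
from h import *
p,R,s=tcp(); i=imaging.camera_info("wrist"); im=imaging.grab_frame("wrist"); cv2.imwrite("pics/w2.png",im[:,:,::-1]); np.savez("pics/w2.npz",**i)
print(p,s["tcp_rot"],s["qpos"],s["contact_force"])
h=cv2.cvtColor(im,cv2.COLOR_RGB2HSV); m=cv2.inRange(h,(8,200,120),(20,255,255)); ys,xs=np.nonzero(m); print(xs.min(),xs.max(),ys.min(),ys.max())
for n,b in(("end",-85),("grip",-60),("junc",-15),("tip",85)):
    X=np.array([526,481.2,55])+(b+60)*np.array([.966,-.259,0]); print(n,proj("w",X,i))
go((526,481.2,55),-15,45)
E
```

```text
[500.573 491.987  93.8  ] [3.135 0.784 2.859] [ 1.121  0.642  1.789 -1.084  0.906  0.622] [-1.556 -0.656 -0.921]
296 507 223 346
end [312.952 230.757]
grip [314.478 253.684]
junc [316.517 284.317]
tip [319.281 325.83 ]
shift [ 0.195 -0.098  1.359] turn [-0.056  0.002 -0.157] target [538.977 477.723  41.565] clock 5.4
```

View pics/w2.png

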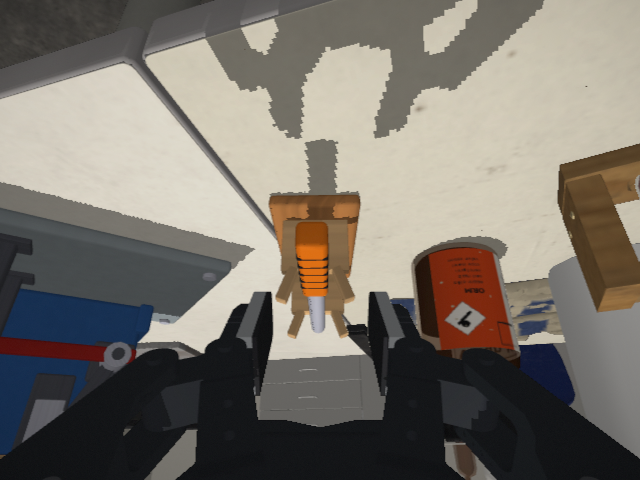

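The handle is centred between the fingers at about (313,250), as predicted. Closing in now.

Emit:
drive_tool([
  {"x":0.1,"y":-0.1,"z":0.45,"ax":0,"ay":0,"az":-0.15,"hand":40},
  {"x":0.2,"y":-0.1,"z":0.9,"ax":0,"ay":0,"az":-0.15,"hand":40},
  {"x":0.2,"y":-0.1,"z":1.36,"ax":0,"ay":0,"az":-0.15,"hand":40},
  {"x":0.2,"y":-0.1,"z":1.36,"ax":0,"ay":0,"az":-0.15,"hand":40},
  {"x":0.2,"y":-0.1,"z":1.36,"ax":0,"ay":0,"az":-0.15,"hand":40},
])

```text
clock: 5.9
eef_pos: [538.9, 480.3, 44.9]
tcp_rot: [3.139, 0.787, 2.875]
contact_force: [0.0, -0.1, 0.2]
opening: 0.472
grasp_force: 0.0
```

```bash
python3 - <<'E'
from h import *
p,R,s=tcp(); i=imaging.camera_info("wrist"); im=imaging.grab_frame("wrist"); cv2.imwrite("pics/w3.png",im[:,:,::-1])
print(p,s["tcp_rot"],s["qpos"],s["contact_force"])
h=cv2.cvtColor(im,cv2.COLOR_RGB2HSV); m=cv2.inRange(h,(8,200,120),(20,255,255)); m[:,:250]=0;m[:,400:]=0
for y in range(180,380,20):
    xs=np.nonzero(m[y])[0]; print(y,xs.min() if len(xs) else None,xs.max() if len(xs) else None,end="; ")
for n,b in(("end",-85),("grip",-60),("junc",-15),("tip",85)):
    X=np.array([526,481.2,55])+(b+60)*np.array([.966,-.259,0]); print(n,proj("w",X,i))
go((526,481.2,55),-15,45)
E
```

```text
[538.897 480.258  44.936] [3.139 0.787 2.875] [ 1.058  0.725  1.782 -1.186  0.833  0.684] [ 0.003 -0.15   0.24 ]
180 None None; 200 None None; 220 None None; 240 None None; 260 None None; 280 None None; 300 289 334; 320 288 334; 340 None None; 360 301 326; end [314.124 302.858]
grip [315.214 323.836]
junc [316.508 348.721]
tip [318.018 377.757]
shift [ 0.034 -0.053  0.063] turn [-0.     0.016 -0.033] target [538.977 477.723  41.565] clock 5.95
```

Emit:
drive_tool([
  {"x":0.03,"y":-0.07,"z":0.06,"ax":0,"ay":0,"az":0,"hand":40},
  {"x":0.03,"y":-0.07,"z":0.06,"ax":0,"ay":0,"az":0,"hand":10},
  {"x":0.03,"y":-0.07,"z":0.06,"ax":0,"ay":0,"az":0,"hand":5},
  {"x":0.03,"y":-0.07,"z":0.06,"ax":0,"ay":0,"az":0,"hand":5},
  {"x":0.03,"y":-0.07,"z":0.06,"ax":0,"ay":0,"az":0,"hand":5},
  {"x":0.03,"y":-0.07,"z":0.06,"ax":0,"ay":0,"az":0,"hand":5},
], grip_force=50)

```text
clock: 6.55
eef_pos: [538.6, 475.9, 39.9]
tcp_rot: [3.141, 0.787, 2.877]
contact_force: [-4.9, 0.4, 7.1]
opening: 0.181
grasp_force: 52.8
```

```bash
python3 - <<'E'
from h import *
p,R,s=tcp(); print(p,s["tcp_rot"],s["qpos"],s["contact_force"],s["opening"]*85.4,s["grasp_force"])
print("grasp point",p-19*R[:,2])
E
```

```text
[538.579 475.935  39.945] [3.141 0.787 2.877] [ 1.054  0.729  1.79  -1.198  0.827  0.697] [-4.892  0.449  7.051] 15.428475401571365 52.78051257133484
grasp point [525.594 479.443  53.364]
```

Emit:
drive_tool([
  {"x":-0.25,"y":0,"z":-0.25,"ax":0,"ay":0,"az":0,"hand":5},
  {"x":-0.6,"y":0,"z":-0.6,"ax":0,"ay":0,"az":0,"hand":5},
  {"x":-1.0,"y":0,"z":-1.0,"ax":0,"ay":0,"az":0,"hand":5},
  {"x":-1.0,"y":0,"z":-1.0,"ax":0,"ay":0,"az":0,"hand":5},
])

```text
clock: 6.95
eef_pos: [539.6, 477.3, 113.8]
tcp_rot: [3.135, 0.788, 2.873]
contact_force: [0.6, 0.1, -0.7]
opening: 0.18
grasp_force: 51.9
```

```bash
cat >> h.py <<'E'
O=(625.3,216.0); YAW=-48.5
def bar(x,y,z,th=45.1):
    "units to bring bar origin to stand (x,y,z), along stand x"
    g=stand(x-60,y,z-1.6,O,YAW); p,R,s=tcp()
    b=p-19*R[:,2]+[0,0,1.6]; a=np.radians(YAW); Q=np.array([[np.cos(a),np.sin(a)],[-np.sin(a),np.cos(a)]])
    hb=-R[:,0]*np.cos(np.radians(45.1))+R[:,2]*np.sin(np.radians(45.1)); ob=b+60*hb
    print("bar origin in stand",Q@(ob[:2]-O),ob[2],"F",s["contact_force"],"open",s["opening"]*85.4,"q",s["qpos"])
    return go(g,YAW,th)
E
python3 - <<'E'
from h import *
bar(-260,-31,100)
E
```

```text
bar origin in stand [-213.532  134.517] 128.78127917364014 F [ 0.64   0.139 -0.748] open 15.396389630397842 q [ 1.054  0.614  1.782 -1.103  0.875  0.552]
shift [ 2.126 -1.745 -1.331] turn [ 3.971 -0.009  3.896] target [398.962 425.045  84.988] clock 6.95
```

Emit:
drive_tool([
  {"x":0.6,"y":-0.2,"z":-0.4,"ax":0.5,"ay":0,"az":0.49,"hand":5},
  {"x":1.1,"y":-0.5,"z":-0.8,"ax":1.1,"ay":0,"az":1.08,"hand":5},
  {"x":1.5,"y":-0.85,"z":-1.1,"ax":1.8,"ay":0,"az":1.77,"hand":5},
  {"x":1.8,"y":-1.2,"z":-1.3,"ax":2.6,"ay":0,"az":2.55,"hand":5},
  {"x":2.0,"y":-1.5,"z":-1.33,"ax":3.3,"ay":0,"az":3.24,"hand":5},
  {"x":2.13,"y":-1.75,"z":-1.33,"ax":3.97,"ay":0,"az":3.9,"hand":5},
  {"x":2.13,"y":-1.75,"z":-1.33,"ax":3.97,"ay":0,"az":3.9,"hand":5},
  {"x":2.13,"y":-1.75,"z":-1.33,"ax":3.97,"ay":0,"az":3.9,"hand":5},
])

```text
clock: 7.75
eef_pos: [398.1, 423.1, 81.1]
tcp_rot: [-3.134, 0.788, 2.303]
contact_force: [-0.1, 0.4, -0.5]
opening: 0.177
grasp_force: 51.9
```

```bash
python3 - <<'E'
from h import *
i=imaging.camera_info("wrist"); im=imaging.grab_frame("wrist"); np.savez("pics/w4.npz",**i)
bar(-260,-31,52)
for n,X in [("fpA",(-96,-83,96)),("fpA'",(-96,-77,88)),("fpB",(-96,-49,90)),("fpbot",(-96,-49,12)),("rpB",(-19,-49,90)),("rpA",(-19,-83,96)),("tailtip",(-36,-97,75)),("pivot",(-36,38,75)),("rackR",(-16,-11,100)),("rackL",(-16,18,100)),("baseFR",(-120,-105,12)),("baseFL",(-120,105,12)),("tip",(-175,-31,100)),("platFR",(-125,-100,231)),("platFL",(-125,100,231))]: print(n,proj("w",stand(*X,O,YAW),i).round(0),end=" ")
s=imaging.grab_frame("side"); cv2.imwrite("pics/w4.png",im[:,:,::-1]);cv2.imwrite("pics/s4.png",s[:,:,::-1])
E
```

```text
bar origin in stand [-259.245  -32.775] 96.48366094727929 F [-0.158  0.383  0.176] open 15.38249565518299 q [ 1.195  0.695  1.715 -0.725  1.256  0.888]
shift [0.641 0.043 0.616] turn [-0.02   0.005  0.048] target [398.962 425.045  36.988] clock 7.8
fpA [264. 395.] fpA' [271. 386.] fpB [302. 388.] fpbot [304. 305.] rpB [305. 396.] rpA [273. 402.] tailtip [259. 379.] pivot [386. 380.] rackR [340. 407.] rackL [367. 407.] baseFR [244. 297.] baseFL [466. 298.] tip [322. 391.] platFR [217. 611.] platFL [520. 613.]
```

View pics/w4.png

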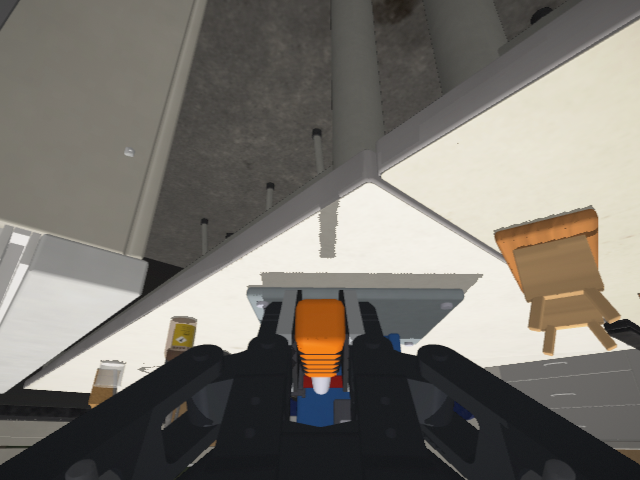

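Emit:
drive_tool([
  {"x":0.32,"y":0.04,"z":0.31,"ax":0,"ay":0,"az":0.05,"hand":5},
  {"x":0.64,"y":0.04,"z":0.62,"ax":0,"ay":0,"az":0.05,"hand":5},
  {"x":0.64,"y":0.04,"z":0.62,"ax":0,"ay":0,"az":0.05,"hand":5},
  {"x":0.3,"y":0.04,"z":0.96,"ax":0,"ay":0,"az":0.05,"hand":5},
  {"x":-0.1,"y":0.04,"z":1.36,"ax":0,"ay":0,"az":0.05,"hand":5},
])

```text
clock: 8.35
eef_pos: [433.6, 386.4, 38.3]
tcp_rot: [-3.141, 0.787, 2.294]
contact_force: [0.0, -0.4, -0.5]
opening: 0.179
grasp_force: 51.9
```

```bash
python3 - <<'E'
from h import *
bar(-90,-31,52)
i=imaging.camera_info("wrist"); im=imaging.grab_frame("wrist"); s=imaging.grab_frame("side")
for n,X in [("fpB",(-96,-49,90)),("fpA",(-96,-83,96)),("fpD",(-96,-49,12)),("tip",(-124,-31,52))]: print(n,proj("w",stand(*X,O,YAW),i).round(0),proj("side",stand(*X,O,YAW)).round(0))
c=cv2.resize(im[240:480,200:440],None,fx=2,fy=2,interpolation=cv2.INTER_CUBIC)[:,:,::-1]; d=cv2.resize(s[250:400,280:400],None,fx=2.6,fy=3.2,interpolation=cv2.INTER_CUBIC)[:,:,::-1]
o=np.zeros((480,800,3),np.uint8);o[:,:480]=c;o[:480,484:484+312]=d;cv2.imwrite("pics/c5.png",o)
E
```

```text
bar origin in stand [-208.042  -30.709] 53.2800496884749 F [ 0.001 -0.382 -0.524] open 15.260225339348088 q [ 1.121  0.742  1.763 -0.796  1.154  0.929]
shift [-1.648 -0.004  1.691] turn [-0.008  0.002 -0.007] target [511.607 297.722  36.988] clock 8.35
fpB [295. 443.] [349. 308.]
fpA [248. 453.] [357. 298.]
fpD [298. 336.] [348. 322.]
tip [320. 383.] [353. 325.]
```

View pics/c5.png

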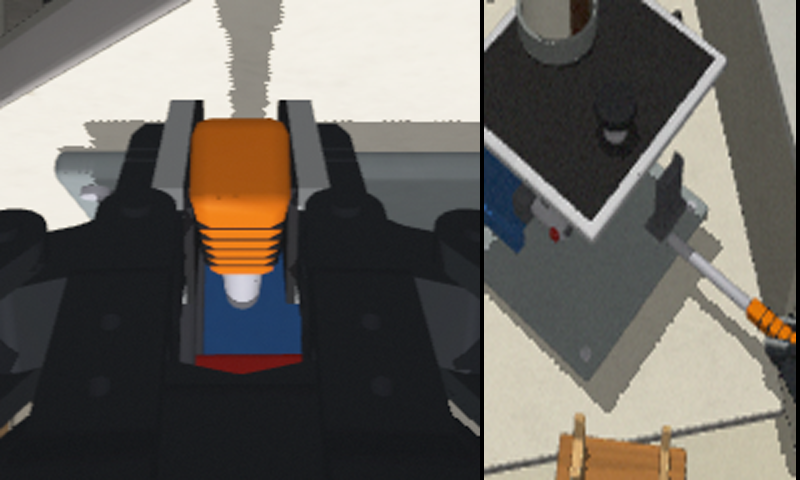

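The bar is lined up left of the front post, with its tip at side crop (665,237), which matches the prediction. Pushing it in under the tail.

Emit:
drive_tool([
  {"x":-0.42,"y":0,"z":0.43,"ax":0,"ay":0,"az":0,"hand":5},
  {"x":-0.84,"y":0,"z":0.86,"ax":0,"ay":0,"az":0,"hand":5},
  {"x":-1.25,"y":0,"z":1.28,"ax":0,"ay":0,"az":0,"hand":5},
  {"x":-1.65,"y":0,"z":1.68,"ax":0,"ay":0,"az":0,"hand":5},
  {"x":-1.65,"y":0,"z":1.68,"ax":0,"ay":0,"az":0,"hand":5},
])

```text
clock: 8.95
eef_pos: [512.3, 294.9, 37.8]
tcp_rot: [-3.14, 0.789, 2.29]
contact_force: [0.6, -0.7, -0.5]
opening: 0.182
grasp_force: 51.8
```

```bash
python3 - <<'E'
from h import *
bar(-90,-36,101)
E
```

```text
bar origin in stand [-87.448 -32.657] 52.856486179621 F [ 0.615 -0.672 -0.501] open 15.524886098766904 q [ 0.933  0.711  1.848 -0.932  1.041  0.897]
shift [-0.648 -0.074 -0.716] turn [-0.048  0.014 -0.035] target [507.862 294.409  85.988] clock 8.95
```

Emit:
drive_tool([
  {"x":-0.22,"y":-0.01,"z":-0.24,"ax":-0.04,"ay":0,"az":-0.03,"hand":5},
  {"x":-0.43,"y":-0.02,"z":-0.47,"ax":-0.04,"ay":0,"az":-0.03,"hand":5},
  {"x":-0.65,"y":-0.04,"z":-0.71,"ax":-0.04,"ay":0,"az":-0.03,"hand":5},
  {"x":-0.65,"y":-0.04,"z":-0.71,"ax":-0.04,"ay":0,"az":-0.03,"hand":5},
  {"x":-0.65,"y":-0.04,"z":-0.71,"ax":-0.04,"ay":0,"az":-0.03,"hand":5},
])

```text
clock: 9.45
eef_pos: [507.6, 298.3, 85.4]
tcp_rot: [3.14, 0.787, 2.295]
contact_force: [-0.6, 0.0, -2.1]
opening: 0.178
grasp_force: 51.9
```

```bash
python3 - <<'E'
from h import *
bar(-90,-70,101)
E
```

```text
bar origin in stand [-93.071 -33.536] 100.42854108876287 F [-0.569  0.011 -2.086] open 15.185597932774067 q [ 0.943  0.629  1.852 -0.896  1.088  0.828]
shift [-0.051 -0.728  0.034] turn [ 0.02  -0.004  0.002] target [482.398 271.88   85.988] clock 9.45
```

Emit:
drive_tool([
  {"x":-0.06,"y":-0.2,"z":0.02,"ax":0,"ay":0,"az":0,"hand":5},
  {"x":-0.06,"y":-0.4,"z":0.02,"ax":0,"ay":0,"az":0,"hand":5},
  {"x":-0.06,"y":-0.58,"z":0.02,"ax":0,"ay":0,"az":0,"hand":5},
  {"x":-0.06,"y":-0.7,"z":0.02,"ax":0,"ay":0,"az":0,"hand":5},
  {"x":-0.06,"y":-0.7,"z":0.02,"ax":0,"ay":0,"az":0,"hand":5},
])

```text
clock: 9.95
eef_pos: [482.7, 271.1, 85.9]
tcp_rot: [-3.139, 0.788, 2.298]
contact_force: [-0.2, -0.8, -1.9]
opening: 0.183
grasp_force: 51.8
```

```bash
python3 - <<'E'
from h import *
bar(-90,-70,94)
i=imaging.camera_info("wrist"); im=imaging.grab_frame("wrist"); s=imaging.grab_frame("side")
for n,X in [("fpB",(-96,-49,90)),("fpA",(-96,-83,96)),("tailtip",(-36,-97,110)),("tip",(-5,-70,101)),("h/s",(-105,-70,101))]: print(n,proj("w",stand(*X,O,YAW),i).round(0),proj("side",stand(*X,O,YAW)).round(0))
c=cv2.resize(im[240:480,200:440],None,fx=2,fy=2,interpolation=cv2.INTER_CUBIC)[:,:,::-1]; d=cv2.resize(s[250:370,290:400],None,fx=2.8,fy=4,interpolation=cv2.INTER_CUBIC)[:,:,::-1]
o=np.zeros((480,800,3),np.uint8);o[:,:480]=c;o[:480,484:484+308]=d;cv2.imwrite("pics/c6.png",o)
E
```

```text
bar origin in stand [-89.189 -70.234] 100.92823083314595 F [-0.24  -0.751 -1.89 ] open 15.63851803791193 q [ 0.95   0.594  1.931 -0.909  1.066  0.87 ]
shift [0.109 0.006 0.086] turn [-0.007  0.007  0.017] target [482.398 271.88   78.988] clock 9.95
fpB [362. 340.] [349. 308.]
fpA [295. 352.] [357. 298.]
tailtip [277. 394.] [343. 280.]
tip [320. 385.] [328. 283.]
h/s [321. 359.] [357. 302.]
```

View pics/c6.png

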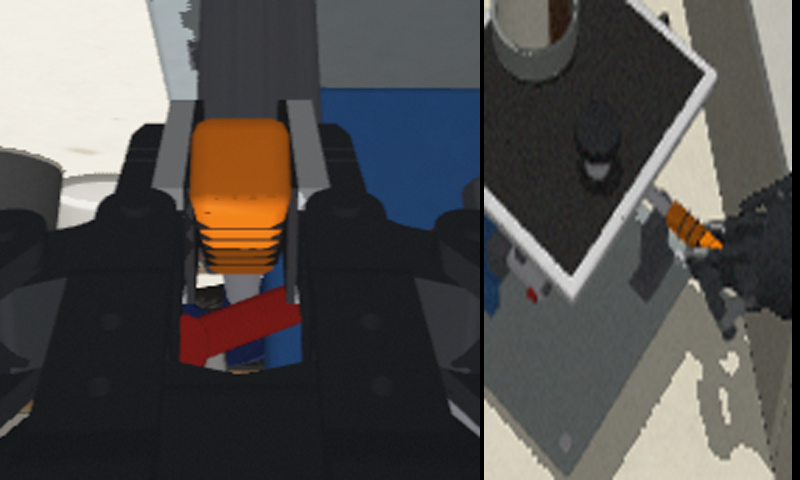

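The red tail lies raised across the bar, and the bar is centred over the post (post at px 298–360, bar at 320). Lowering it now.

Emit:
drive_tool([
  {"x":0.04,"y":0,"z":0.04,"ax":0,"ay":0,"az":0,"hand":5},
  {"x":0.08,"y":0,"z":0.07,"ax":0,"ay":0,"az":0,"hand":5},
  {"x":0.11,"y":0,"z":0.1,"ax":0,"ay":0,"az":0,"hand":5},
  {"x":0.11,"y":0,"z":0.1,"ax":0,"ay":0,"az":0,"hand":5},
  {"x":0.11,"y":0,"z":0.1,"ax":0,"ay":0,"az":0,"hand":5},
])

```text
clock: 10.55
eef_pos: [483.5, 272.5, 78.8]
tcp_rot: [-3.141, 0.788, 2.297]
contact_force: [-2.1, 0.4, 3.4]
opening: 0.181
grasp_force: 52.5
```

```bash
python3 - <<'E'
from h import *
bar(-90,-71,94); print(monitor.sense()["wrist_torque"])
E
```

```text
bar origin in stand [-89.699 -68.707] 93.87934038770274 F [-2.113  0.429  3.425] open 15.443225645296632 q [ 0.951  0.607  1.93  -0.915  1.058  0.882]
shift [ 0.002 -0.045 -0.007] turn [0.007 0.008 0.009] target [481.649 271.218  78.988] clock 10.55
[ 0.071  0.237 -0.289]
```

Emit:
drive_tool([
  {"x":0,"y":0,"z":0,"ax":0,"ay":0,"az":0,"hand":25},
  {"x":0,"y":0,"z":0,"ax":0,"ay":0,"az":0,"hand":40},
  {"x":0,"y":0,"z":0,"ax":0,"ay":0,"az":0,"hand":40},
  {"x":0,"y":0,"z":-0.4,"ax":0,"ay":0,"az":0,"hand":40},
  {"x":0,"y":0,"z":-1.0,"ax":0,"ay":0,"az":0,"hand":40},
  {"x":0,"y":0,"z":-1.9,"ax":0,"ay":0,"az":0,"hand":40},
  {"x":0,"y":0,"z":-2.8,"ax":0,"ay":0,"az":0,"hand":40},
  {"x":0,"y":0,"z":-2.8,"ax":0,"ay":0,"az":0,"hand":40},
])

```text
clock: 11.35
eef_pos: [417.3, 351.1, 181.0]
tcp_rot: [3.132, 0.785, 2.293]
contact_force: [-0.1, -1.0, -0.7]
opening: 0.468
grasp_force: 0.0
```

```bash
python3 - <<'E'
from h import *
i=imaging.camera_info("wrist"); im=imaging.grab_frame("wrist"); np.savez("pics/w7.npz",**i); cv2.imwrite("pics/w7.png",im[:,:,::-1])
p,R,s=tcp(); print(p,s["contact_force"],s["qpos"])
for n,X in [("fpB",(-96,-49,90)),("fpA",(-96,-83,96)),("end",(-175,-70,94)),("h/s",(-105,-70,94)),("tailtip",(-36,-97,110)),("pivot",(-36,38,75)),("knob",(-85,20,285)),("platFR",(-125,-100,231)),("platFL",(-125,100,231))]: print(n,proj("w",stand(*X,O,YAW),i).round(0))
h=cv2.cvtColor(im,cv2.COLOR_RGB2HSV); m=cv2.inRange(h,(8,200,120),(20,255,255)); n,l,st,ce=cv2.connectedComponentsWithStats(m); print(st[st[:,4]>100],ce[st[:,4]>100])
E
```

```text
[417.578 349.065 179.082] [-0.552 -0.569 -0.591] [ 1.118  0.48   1.831 -0.751  1.287  0.784]
fpB [338. 257.]
fpA [299. 264.]
end [313. 213.]
h/s [314. 257.]
tailtip [288. 302.]
pivot [419. 269.]
knob [452. 534.]
platFR [266. 442.]
platFL [584. 439.]
[[     0      0    640    480 306165]
 [   304    208     22     27    567]
 [   305    236     21     12    231]
 [   307    260     18      6    103]] [[319.515 239.519]
 [314.616 221.15 ]
 [315.048 241.312]
 [315.738 262.408]]
```

View pics/w7.png

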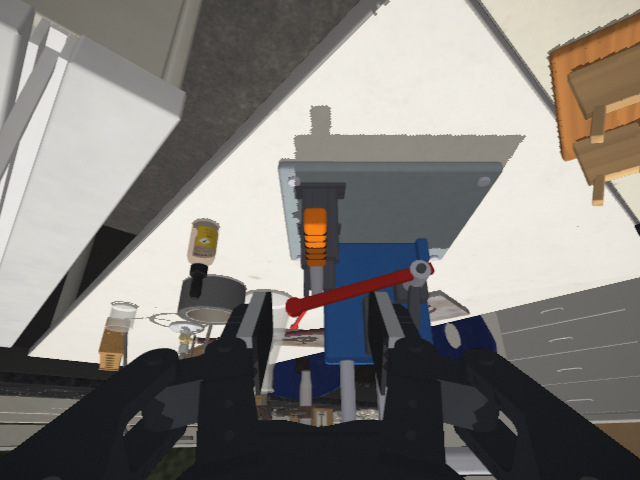

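The bar is propped on the posts with its handle at (315,221). The tail is held up, sloping from (420,269) to (293,306). Next is the knob, with closed fingers and a 60° lean.

```bash
cat >> h.py <<'E'
def tip(x,y,z,th):
    "units to bring TCP to stand (x,y,z)"
    R2=rot(YAW,th); return go(stand(x,y,z,O,YAW)-19*R2[:,2],YAW,th)
def where():
    p,R,s=tcp(); a=np.radians(YAW); Q=np.array([[np.cos(a),np.sin(a)],[-np.sin(a),np.cos(a)]])
    print("TCP in stand",Q@(p[:2]-O),p[2],"F",s["contact_force"],"q",s["qpos"],s["clock"])
E
python3 - <<'E'
from h import *
where(); tip(-200,0,330,60); tip(-80,20,330,60)
E
```

```text
TCP in stand [-237.301  -67.403] 179.081822143162 F [-0.552 -0.569 -0.591] q [ 1.118  0.48   1.831 -0.751  1.287  0.784] 11.4
shift [-2.662  1.357 -1.599] turn [ 0.05  -2.496 -0.01 ] target [492.776 365.791 330.   ] clock 11.4
shift [-4.358  1.749  0.101] turn [ 0.05  -2.496 -0.01 ] target [587.27  289.169 330.   ] clock 11.4
```

Emit:
drive_tool([
  {"x":-0.66,"y":0.3,"z":-0.5,"ax":0.05,"ay":-0.6,"az":0,"hand":0},
  {"x":-1.3,"y":0.6,"z":-1.0,"ax":0.05,"ay":-1.2,"az":0,"hand":0},
  {"x":-1.95,"y":0.95,"z":-1.4,"ax":0.05,"ay":-1.8,"az":0,"hand":0},
  {"x":-2.66,"y":1.3,"z":-1.6,"ax":0.05,"ay":-2.5,"az":0,"hand":0},
  {"x":-3.2,"y":1.45,"z":-1.1,"ax":0.05,"ay":-2.5,"az":0,"hand":0},
  {"x":-3.75,"y":1.6,"z":-0.5,"ax":0.05,"ay":-2.5,"az":0,"hand":0},
  {"x":-4.36,"y":1.75,"z":0.1,"ax":0.05,"ay":-2.5,"az":0,"hand":0},
  {"x":-4.36,"y":1.75,"z":0.1,"ax":0.05,"ay":-2.5,"az":0,"hand":0},
])

```text
clock: 12.2
eef_pos: [590.2, 282.1, 327.1]
tcp_rot: [-3.13, 1.051, 2.298]
contact_force: [0.5, 0.4, -0.3]
opening: 0.002
grasp_force: 0.0
```

```bash
python3 - <<'E'
from h import *
where(); tip(-80,20,295,60)
p,R,s=tcp(); print("opening",s["opening"]); print("down per 50mm in tool", R.T@[0,0,-1])
E
```

```text
TCP in stand [-72.785  17.506] 327.1053314437484 F [ 0.535  0.358 -0.268] q [ 0.906  0.457  1.659 -1.031  1.455  0.558] 12.2
shift [0.629 0.053 0.193] turn [-0.09   0.034  0.013] target [587.27  289.169 295.   ] clock 12.2
opening 0.001887590633371792
down per 50mm in tool [0.868 0.006 0.497]
```

Emit:
drive_tool([
  {"x":0.16,"y":0.05,"z":-0.0,"ax":0,"ay":0,"az":0,"hand":0},
  {"x":0.32,"y":0.05,"z":0.05,"ax":0,"ay":0,"az":0,"hand":0},
  {"x":0.48,"y":0.05,"z":0.12,"ax":0,"ay":0,"az":0,"hand":0},
  {"x":0.56,"y":0.05,"z":0.16,"ax":0,"ay":0,"az":0,"hand":0},
  {"x":0.63,"y":0.05,"z":0.2,"ax":0,"ay":0,"az":0,"hand":0},
  {"x":0.7,"y":0.05,"z":0.24,"ax":0,"ay":0,"az":0,"hand":0},
  {"x":0.77,"y":0.05,"z":0.28,"ax":0,"ay":0,"az":0,"hand":0},
])

```text
clock: 12.9
eef_pos: [584.6, 294.2, 288.2]
tcp_rot: [-3.136, 1.049, 2.297]
contact_force: [-3.8, 1.9, 4.9]
opening: -0.002
grasp_force: 2.4
```

```bash
python3 - <<'E'
from h import *
where()
E
```

```text
TCP in stand [-85.577  21.339] 288.2196730771955 F [-3.832  1.948  4.858] q [ 0.925  0.507  1.675 -1.031  1.429  0.624] 12.9
```

Emit:
drive_tool([
  {"x":0.1,"y":0,"z":0.1,"ax":0,"ay":0,"az":0,"hand":0},
  {"x":0.21,"y":0,"z":0.18,"ax":0,"ay":0,"az":0,"hand":0},
  {"x":0.33,"y":0,"z":0.25,"ax":0,"ay":0,"az":0,"hand":0},
  {"x":0.45,"y":0,"z":0.32,"ax":0,"ay":0,"az":0,"hand":0},
  {"x":0.57,"y":0,"z":0.39,"ax":0,"ay":0,"az":0,"hand":0},
  {"x":0.69,"y":0,"z":0.45,"ax":0,"ay":0,"az":0,"hand":0},
])

```text
clock: 13.5
eef_pos: [586.6, 292.4, 247.0]
tcp_rot: [-3.138, 1.05, 2.296]
contact_force: [1.2, 1.4, 4.0]
opening: -0.002
grasp_force: 2.5
```

```bash
python3 - <<'E'
from h import *
where()
E
```

```text
TCP in stand [-82.883  21.618] 247.03816553351888 F [1.203 1.444 3.971] q [ 0.92   0.559  1.697 -1.044  1.388  0.687] 13.5
```

Emit:
drive_tool([
  {"x":0.1,"y":0,"z":0.06,"ax":0,"ay":0,"az":0,"hand":0},
  {"x":0.19,"y":0,"z":0.11,"ax":0,"ay":0,"az":0,"hand":0},
  {"x":0.26,"y":0,"z":0.15,"ax":0,"ay":0,"az":0,"hand":0},
  {"x":0.3,"y":0,"z":0.17,"ax":0,"ay":0,"az":0,"hand":0},
  {"x":0.33,"y":0,"z":0.19,"ax":0,"ay":0,"az":0,"hand":0},
])

```text
clock: 14.0
eef_pos: [586.3, 292.0, 227.8]
tcp_rot: [-3.135, 1.049, 2.298]
contact_force: [1.9, 2.8, 4.1]
opening: 0.004
grasp_force: 2.3
```

```bash
python3 - <<'E'
from h import *
where()
E
```

```text
TCP in stand [-82.791  21.121] 227.7858064695894 F [1.9   2.766 4.133] q [ 0.92   0.584  1.706 -1.049  1.372  0.716] 14.0
```

Still yielding at 4 N, so I'll press on in small steps until the hard stop shows in the force.

Emit:
drive_tool([
  {"x":0.035,"y":0,"z":0.02,"ax":0,"ay":0,"az":0,"hand":0},
  {"x":0.07,"y":0,"z":0.04,"ax":0,"ay":0,"az":0,"hand":0},
  {"x":0.07,"y":0,"z":0.04,"ax":0,"ay":0,"az":0,"hand":0},
])

```text
clock: 14.3
eef_pos: [586.4, 292.1, 226.5]
tcp_rot: [-3.139, 1.053, 2.294]
contact_force: [-3.4, 3.0, 18.2]
opening: -0.004
grasp_force: 8.9
```

```bash
python3 - <<'E'
from h import *
where()
E
```

```text
TCP in stand [-82.772  21.309] 226.54882829293197 F [-3.447  2.98  18.239] q [ 0.921  0.587  1.706 -1.052  1.372  0.722] 14.3
```

Emit:
drive_tool([
  {"x":0.025,"y":0,"z":0.015,"ax":0,"ay":0,"az":0,"hand":0},
  {"x":0.05,"y":0,"z":0.03,"ax":0,"ay":0,"az":0,"hand":0},
  {"x":0.05,"y":0,"z":0.03,"ax":0,"ay":0,"az":0,"hand":0},
])

```text
clock: 14.6
eef_pos: [586.5, 292.2, 226.3]
tcp_rot: [3.141, 1.056, 2.29]
contact_force: [-11.4, 6.3, 31.6]
opening: 0.001
grasp_force: 15.8
```

```bash
python3 - <<'E'
from h import *
where()
E
```

```text
TCP in stand [-82.729  21.434] 226.27306072168162 F [-11.44    6.268  31.587] q [ 0.922  0.589  1.706 -1.054  1.374  0.726] 14.6
```

Emit:
drive_tool([
  {"x":-0.15,"y":0,"z":-0.1,"ax":0,"ay":0,"az":0,"hand":0},
  {"x":-0.6,"y":0,"z":-0.35,"ax":0,"ay":0,"az":0,"hand":0},
  {"x":-0.9,"y":0,"z":-1.0,"ax":0,"ay":0,"az":0,"hand":0},
  {"x":-0.9,"y":0,"z":-2.0,"ax":0,"ay":0,"az":0,"hand":0},
  {"x":-0.9,"y":0,"z":-3.0,"ax":0,"ay":0,"az":0,"hand":20},
  {"x":-0.9,"y":0,"z":-3.6,"ax":0,"ay":0,"az":0,"hand":40},
  {"x":-0.9,"y":0,"z":-3.6,"ax":0,"ay":0,"az":0,"hand":40},
])

```text
clock: 15.3
eef_pos: [496.3, 395.2, 350.6]
tcp_rot: [-3.138, 1.047, 2.297]
contact_force: [1.1, -0.5, -0.6]
opening: 0.465
grasp_force: 0.0
```

```bash
python3 - <<'E'
from h import *
where(); go(stand(-150,-70,93,O,YAW),YAW,45.1,back=130)
# check tail / platform / knob numerically
im=imaging.grab_frame("side"); cv2.imwrite("pics/s8.png",im[:,:,::-1])
for l in (0,66): print(l,[proj("side",stand(*X,O,YAW)).round(0).tolist() for X in [(-125,-100,177+l),(-125,100,177+l),(65,100,177+l)]])
h=cv2.cvtColor(im,cv2.COLOR_RGB2HSV); m=cv2.inRange(h,(0,0,0),(180,255,55)); 
n,l,st,ce=cv2.connectedComponentsWithStats(m[200:400,240:400]); print([ (s[:4]+[240,200,0,0]).tolist()+[int(s[4])] for s in st[1:] if s[4]>300])
E
```

```text
TCP in stand [-219.677   22.086] 350.61921595608965 F [ 1.093 -0.52  -0.58 ] q [ 1.116  0.495  1.536 -0.93   1.647  0.59 ] 15.3
shift [ 3.196 -1.836  1.642] turn [-0.016  2.481  0.008] target [421.381 340.847 171.352] clock 15.3
0 [[372.0, 283.0], [322.0, 339.0], [264.0, 295.0]]
66 [[374.0, 268.0], [322.0, 325.0], [260.0, 280.0]]
[[295, 228, 31, 28, 423], [270, 253, 96, 81, 3500], [376, 307, 24, 30, 368]]
```

Emit:
drive_tool([
  {"x":0.7,"y":-0.4,"z":0.3,"ax":0,"ay":0.5,"az":0,"hand":40},
  {"x":1.4,"y":-0.8,"z":0.65,"ax":0,"ay":1.0,"az":0,"hand":40},
  {"x":2.1,"y":-1.2,"z":1.0,"ax":0,"ay":1.5,"az":0,"hand":40},
  {"x":2.7,"y":-1.6,"z":1.35,"ax":0,"ay":2.0,"az":0,"hand":40},
  {"x":3.2,"y":-1.84,"z":1.64,"ax":0,"ay":2.48,"az":0,"hand":40},
  {"x":3.2,"y":-1.84,"z":1.64,"ax":0,"ay":2.48,"az":0,"hand":40},
  {"x":3.2,"y":-1.84,"z":1.64,"ax":0,"ay":2.48,"az":0,"hand":40},
])

```text
clock: 16.05
eef_pos: [423.5, 336.7, 170.4]
tcp_rot: [-3.135, 0.791, 2.296]
contact_force: [0.3, -0.4, 0.7]
opening: 0.466
grasp_force: 0.0
```

```bash
python3 - <<'E'
from h import *
where(); i=imaging.camera_info("wrist"); im=imaging.grab_frame("wrist"); cv2.imwrite("pics/w9.png",im[:,:,::-1])
h=cv2.cvtColor(im,cv2.COLOR_RGB2HSV); m=cv2.inRange(h,(8,200,120),(20,255,255)); m[:,:280]=0; m[:,360:]=0; ys,xs=np.nonzero(m); print("handle px",xs.min(),xs.max(),ys.min(),ys.max())
for y in range(ys.min()+3,ys.max(),12): 
    x=xs[ys==y]; print(y,x.min() if len(x) else 0,x.max() if len(x) else 0,end="; ")
print("end top-centre pred",[(yy,proj("w",stand(-175,yy,102,O,YAW),i).round(1)) for yy in(-68,-70,-72)],"fingers mid", proj("w",stand(-150,-70,102,O,YAW),i))
r1=cv2.inRange(h,(0,170,70),(5,255,255))+cv2.inRange(h,(175,170,70),(180,255,255)); ys,xs=np.nonzero(r1); print("red",len(xs),xs.min(),xs.max(),ys[xs==xs.min()].mean(),ys[xs==xs.max()].mean())
print("pred tail",proj("w",stand(-36,38,75,O,YAW),i),proj("w",stand(-36,38-135*np.cos(.28),75+135*np.sin(.28),O,YAW),i))
go(stand(-150,-70,92.5,O,YAW),YAW,45.1)
E
```

```text
TCP in stand [-224.149  -71.191] 170.42557240496853 F [ 0.252 -0.405  0.694] q [ 1.1    0.49   1.845 -0.761  1.273  0.788] 16.05
handle px 313 336 209 268
212 313 335; 224 313 336; 236 316 333; 248 314 334; 260 316 333; end top-centre pred [(-68, array([326.1, 225.1])), (-70, array([322.9, 225.1])), (-72, array([319.6, 225. ]))] fingers mid [322.762 243.33 ]
red 1759 292 447 310.0 273.5
pred tail [432.477 271.817] [299.279 308.297]
shift [0.066 0.017 2.547] turn [-0.047  0.036 -0.004] target [482.398 271.88   79.088] clock 16.1
```

Emit:
drive_tool([
  {"x":0.07,"y":0.02,"z":0.6,"ax":-0.05,"ay":0.04,"az":0,"hand":40},
  {"x":0.07,"y":0.02,"z":1.2,"ax":-0.05,"ay":0.04,"az":0,"hand":40},
  {"x":0.07,"y":0.02,"z":1.8,"ax":-0.05,"ay":0.04,"az":0,"hand":40},
  {"x":0.07,"y":0.02,"z":2.3,"ax":-0.05,"ay":0.04,"az":0,"hand":40},
  {"x":0.07,"y":0.02,"z":2.54,"ax":-0.05,"ay":0.04,"az":0,"hand":40},
  {"x":0.07,"y":0.02,"z":2.54,"ax":-0.05,"ay":0.04,"az":0,"hand":40},
])

```text
clock: 16.7
eef_pos: [482.0, 271.9, 78.3]
tcp_rot: [-3.141, 0.786, 2.295]
contact_force: [-0.4, -0.1, 1.0]
opening: 0.467
grasp_force: 0.0
```

```bash
python3 - <<'E'
from h import *
bar(-90,-69.5,94)
E
```

```text
bar origin in stand [-90.255 -70.287] 93.22405543756254 F [-0.358 -0.095  1.046] open 39.88105234906753 q [ 0.952  0.607  1.932 -0.913  1.057  0.884]
shift [-0.014  0.015 -0.007] turn [-0.006 -0.008 -0.002] target [482.772 272.211  78.988] clock 16.7
```

Emit:
drive_tool([
  {"x":0,"y":0.015,"z":0,"ax":0,"ay":0,"az":0,"hand":15},
  {"x":0,"y":0.015,"z":0,"ax":0,"ay":0,"az":0,"hand":5},
  {"x":0,"y":0.015,"z":0,"ax":0,"ay":0,"az":0,"hand":5},
  {"x":0,"y":0.015,"z":0,"ax":0,"ay":0,"az":0,"hand":5},
  {"x":0,"y":0.015,"z":0,"ax":0,"ay":0,"az":0,"hand":5},
], grip_force=50)

```text
clock: 17.2
eef_pos: [482.3, 274.1, 79.1]
tcp_rot: [3.138, 0.785, 2.295]
contact_force: [-2.1, 5.2, 5.4]
opening: 0.179
grasp_force: 52.8
```

```bash
python3 - <<'E'
from h import *
bar(-230,-69.5,95); print(monitor.sense()["grasp_force"])
E
```

```text
bar origin in stand [-91.738 -68.54 ] 94.05840080944421 F [-2.131  5.157  5.402] open 15.261320549922287 q [ 0.954  0.605  1.93  -0.913  1.057  0.883]
shift [ 1.943 -0.012 -1.967] turn [ 0.028 -0.019 -0.001] target [390.006 377.065  79.988] clock 17.2
52.843692898750305
```

Emit:
drive_tool([
  {"x":0.15,"y":0,"z":-0.18,"ax":0,"ay":0,"az":0,"hand":5},
  {"x":0.5,"y":0,"z":-0.53,"ax":0,"ay":0,"az":0,"hand":5},
  {"x":0.95,"y":0,"z":-0.98,"ax":0,"ay":0,"az":0,"hand":5},
  {"x":1.45,"y":0,"z":-1.48,"ax":0,"ay":0,"az":0,"hand":5},
  {"x":1.94,"y":-0.01,"z":-1.97,"ax":0,"ay":0,"az":0,"hand":5},
  {"x":2.4,"y":-0.01,"z":-2.43,"ax":0,"ay":0,"az":0,"hand":5},
  {"x":2.4,"y":-0.01,"z":-2.43,"ax":0,"ay":0,"az":0,"hand":5},
])

```text
clock: 17.9
eef_pos: [365.5, 403.8, 78.8]
tcp_rot: [3.141, 0.783, 2.298]
contact_force: [0.6, 0.6, -0.6]
opening: 0.182
grasp_force: 51.9
```

```bash
python3 - <<'E'
from h import *
bar(-260,-31,128)
# holder pose: bar origin for grasp recorded at g=(525.6,479.4,53.4), psi -15.2
G=np.array([525.6,479.4,53.4])
go(G+[0,0,75],-15.2,45.1); 
im=imaging.grab_frame("wrist"); i=imaging.camera_info("wrist"); h=cv2.cvtColor(im,cv2.COLOR_RGB2HSV); cv2.imwrite("pics/w10.png",im[:,:,::-1])
r1=cv2.inRange(h,(0,170,70),(5,255,255))+cv2.inRange(h,(175,170,70),(180,255,255)); r1[:340]=0; n,l,st,ce=cv2.connectedComponentsWithStats(r1); print(st[1:][st[1:,4]>30].tolist())
for a in(0,.28): print(a,proj("w",stand(-36,38,75,O,YAW),i),proj("w",stand(-36,38-135*np.cos(a),75+135*np.sin(a),O,YAW),i))
E
```

```text
bar origin in stand [-266.178  -69.976] 93.62342184030496 F [ 0.594  0.611 -0.609] open 15.520481631125707 q [ 1.232  0.665  1.789 -0.715  1.232  0.942]
shift [-0.572  0.783 -0.394] turn [ 0.029 -0.038  0.019] target [398.962 425.045 112.988] clock 17.9
shift [-1.378  3.544  0.354] turn [-3.895 -0.035 -3.906] target [538.588 475.871 114.988] clock 17.9
[[291, 373, 15, 21, 122]]
0 [420.363 383.366] [294.637 383.332]
0.28 [420.363 383.366] [298.612 421.992]
```

Emit:
drive_tool([
  {"x":-0.35,"y":0.3,"z":-0.25,"ax":-0.7,"ay":0,"az":-0.7,"hand":5},
  {"x":-0.6,"y":0.9,"z":-0.25,"ax":-1.5,"ay":0,"az":-1.5,"hand":5},
  {"x":-0.8,"y":1.6,"z":-0.15,"ax":-2.3,"ay":0,"az":-2.3,"hand":5},
  {"x":-1.0,"y":2.3,"z":0.0,"ax":-3.1,"ay":0,"az":-3.1,"hand":5},
  {"x":-1.2,"y":3.0,"z":0.2,"ax":-3.7,"ay":0,"az":-3.7,"hand":5},
  {"x":-1.38,"y":3.54,"z":0.35,"ax":-3.9,"ay":-0.03,"az":-3.9,"hand":5},
  {"x":-1.38,"y":3.54,"z":0.35,"ax":-3.9,"ay":-0.03,"az":-3.9,"hand":5},
  {"x":-1.38,"y":3.54,"z":0.35,"ax":-3.9,"ay":-0.03,"az":-3.9,"hand":5},
])

```text
clock: 18.75
eef_pos: [541.4, 470.1, 115.2]
tcp_rot: [-3.139, 0.788, 2.872]
contact_force: [-0.0, -0.1, -2.0]
opening: 0.179
grasp_force: 51.8
```

```bash
python3 - <<'E'
from h import *
p,R,s=tcp(); print("g",p-19*R[:,2],s["tcp_rot"],s["contact_force"],s["qpos"])
h=np.array([np.cos(np.radians(-15.2)),np.sin(np.radians(-15.2)),0]); G=np.array([525.6,479.4,53.4])-2*h
go(G+[0,0,40],-15.2,45.1); go(G,-15.2,45.1)
E
```

```text
g [528.4   473.77  128.627] [-3.139  0.788  2.872] [-0.01  -0.121 -1.98 ] [ 1.047  0.61   1.786 -1.1    0.88   0.546]
shift [0.587 0.097 0.409] turn [-0.053  0.006 -0.027] target [536.658 476.396  79.988] clock 18.75
shift [1.154 0.098 0.973] turn [-0.053  0.006 -0.027] target [536.658 476.396  39.988] clock 18.75
```

Emit:
drive_tool([
  {"x":0.15,"y":0.1,"z":-0.03,"ax":-0.05,"ay":0,"az":-0.03,"hand":5},
  {"x":0.35,"y":0.1,"z":0.17,"ax":-0.05,"ay":0,"az":-0.03,"hand":5},
  {"x":0.58,"y":0.1,"z":0.41,"ax":-0.05,"ay":0,"az":-0.03,"hand":5},
  {"x":0.58,"y":0.1,"z":0.41,"ax":-0.05,"ay":0,"az":-0.03,"hand":5},
  {"x":0.58,"y":0.1,"z":0.41,"ax":-0.05,"ay":0,"az":-0.03,"hand":5},
])

```text
clock: 19.25
eef_pos: [536.1, 478.2, 79.9]
tcp_rot: [-3.14, 0.788, 2.881]
contact_force: [0.1, -0.3, -0.1]
opening: 0.178
grasp_force: 51.8
```

```bash
python3 - <<'E'
from h import *
p,R,s=tcp(); print("g",p-19*R[:,2],s["tcp_rot"],s["contact_force"],s["qpos"])
h=np.array([np.cos(np.radians(-15.2)),np.sin(np.radians(-15.2)),0]); G=np.array([525.6,479.4,53.4])-2*h
go(G,-15.2,45.1)
E
```

```text
g [523.1   481.657  93.298] [-3.14   0.788  2.881] [ 0.123 -0.328 -0.079] [ 1.06   0.666  1.788 -1.143  0.856  0.617]
shift [ 0.552 -0.03   0.577] turn [0.017 0.009 0.033] target [536.658 476.396  39.988] clock 19.25
```

Emit:
drive_tool([
  {"x":0.14,"y":-0.03,"z":0.15,"ax":0.02,"ay":0,"az":0.03,"hand":5},
  {"x":0.28,"y":-0.03,"z":0.3,"ax":0.02,"ay":0,"az":0.03,"hand":5},
  {"x":0.4,"y":-0.03,"z":0.43,"ax":0.02,"ay":0,"az":0.03,"hand":5},
  {"x":0.49,"y":-0.03,"z":0.51,"ax":0.02,"ay":0,"az":0.03,"hand":5},
  {"x":0.55,"y":-0.03,"z":0.575,"ax":0.02,"ay":0,"az":0.03,"hand":5},
  {"x":0.55,"y":-0.03,"z":0.575,"ax":0.02,"ay":0,"az":0.03,"hand":5},
])

```text
clock: 19.85
eef_pos: [537.6, 476.6, 40.7]
tcp_rot: [3.14, 0.789, 2.875]
contact_force: [0.2, -0.4, -0.2]
opening: 0.173
grasp_force: 51.9
```

```bash
python3 - <<'E'
from h import *
p,R,s=tcp(); print("g",p-19*R[:,2],s["tcp_rot"],s["contact_force"],s["qpos"])
E
```

```text
g [524.571 480.087  54.135] [3.14  0.789 2.875] [ 0.206 -0.37  -0.165] [ 1.057  0.729  1.789 -1.197  0.831  0.7  ]
```

Emit:
drive_tool([
  {"x":0.015,"y":0,"z":0.015,"ax":0,"ay":0,"az":0,"hand":5},
  {"x":0.015,"y":0,"z":0.015,"ax":0,"ay":0,"az":0,"hand":25},
  {"x":0.015,"y":0,"z":0.015,"ax":0,"ay":0,"az":0,"hand":40},
  {"x":0.015,"y":0,"z":0.015,"ax":0,"ay":0,"az":0,"hand":40},
  {"x":0.015,"y":0,"z":-0.5,"ax":0,"ay":0,"az":0,"hand":40},
  {"x":0.015,"y":0,"z":-1.3,"ax":0,"ay":0,"az":0,"hand":40},
  {"x":0,"y":0,"z":-2.2,"ax":0,"ay":0,"az":0,"hand":40},
  {"x":0,"y":0,"z":-3.0,"ax":0,"ay":0,"az":0,"hand":40},
])

```text
clock: 20.65
eef_pos: [433.7, 504.6, 148.1]
tcp_rot: [3.139, 0.788, 2.874]
contact_force: [-0.2, 0.3, 0.6]
opening: 0.47
grasp_force: 0.0
```

Emit:
drive_tool([
  {"x":0,"y":0,"z":-0.8,"ax":0,"ay":0,"az":0,"hand":40},
  {"x":-0.5,"y":0,"z":-1.3,"ax":0,"ay":0,"az":0,"hand":40},
  {"x":-0.5,"y":0,"z":-1.3,"ax":0,"ay":0,"az":0,"hand":40},
  {"x":-0.5,"y":0,"z":-1.3,"ax":0,"ay":0,"az":0,"hand":40},
])

```text
clock: 21.05
eef_pos: [407.3, 512.3, 211.3]
tcp_rot: [3.136, 0.788, 2.872]
contact_force: [-0.3, -0.1, -0.1]
opening: 0.471
grasp_force: 0.0
```

```bash
python3 - <<'E'
from h import *
p,R,s=tcp(); print(p,s["clock"],s["contact_force"],s["qpos"])
I={n:imaging.grab_frame(n) for n in("side","top","wrist")}
for n in("side","top"):
    a=cv2.imread(f"pics/{n}0.png"); b=I[n][:,:,::-1]; cv2.imwrite(f"pics/{n}9.png",b)
    for nm,im in(("before",a),("after",b)):
        h=cv2.cvtColor(np.ascontiguousarray(im),cv2.COLOR_BGR2HSV); m=cv2.inRange(h,(8,220,200),(20,255,255)); m[:,:150]=0; m[:,400:]=0
        w=m[370:410,290:400] if n=="side" else m[250:345,160:200]
        ys,xs=np.nonzero(w); print(n,nm,xs.mean(),ys.mean(),len(xs))
    d=cv2.absdiff(a,np.ascontiguousarray(b)).max(2)>40; k,l,st,ce=cv2.connectedComponentsWithStats(d.astype(np.uint8)); print("changes",[t[:4].tolist()+[int(t[4])] for t in st[1:] if t[4]>40])
E
```

```text
[407.313 512.265 211.282] 21.05 [-0.343 -0.115 -0.067] [ 1.277  0.453  1.785 -0.92   1.099  0.498]
side before 72.21186440677967 24.220338983050848 118
side after 70.63793103448276 23.75 116
changes [[451, 0, 77, 178, 4810], [512, 0, 128, 376, 17836], [403, 10, 25, 16, 319], [405, 28, 17, 5, 41], [447, 42, 47, 105, 2425], [548, 133, 20, 35, 139], [474, 149, 24, 52, 467], [514, 163, 9, 14, 57], [433, 201, 28, 42, 533], [296, 214, 22, 21, 328], [455, 225, 9, 24, 101], [518, 227, 36, 43, 628], [261, 233, 112, 107, 3658], [450, 241, 41, 35, 554], [468, 251, 31, 10, 120], [275, 320, 97, 59, 287], [447, 341, 18, 11, 80], [500, 341, 17, 37, 151], [428, 356, 15, 12, 83], [429, 380, 21, 11, 123], [358, 390, 10, 10, 44]]
top before nan nan 0
top after nan nan 0
changes [[591, 16, 49, 66, 1393], [585, 70, 55, 21, 230], [469, 84, 171, 186, 13810], [319, 140, 43, 16, 130], [386, 140, 16, 4, 45], [355, 142, 24, 7, 63], [330, 145, 116, 69, 2128], [417, 149, 22, 22, 98], [298, 158, 36, 15, 175], [200, 163, 91, 159, 5206], [345, 175, 39, 36, 159], [302, 186, 38, 8, 70], [288, 192, 62, 141, 4075], [440, 211, 17, 17, 139], [262, 214, 18, 10, 118], [623, 215, 17, 22, 78], [465, 219, 157, 105, 3238], [358, 224, 48, 42, 1174], [446, 231, 14, 18, 132], [294, 233, 9, 37, 212], [452, 253, 16, 18, 116], [201, 256, 28, 15, 87], [499, 273, 91, 85, 1551], [304, 276, 155, 73, 2822], [335, 282, 12, 26, 196], [487, 290, 63, 26, 98], [8, 293, 287, 152, 16904], [182, 319, 13, 12, 74], [447, 318, 53, 44, 585], [284, 340, 162, 96, 3758], [330, 349, 196, 131, 13134], [501, 353, 16, 7, 43], [506, 367, 26, 8, 111], [479, 379, 72, 93, 3677], [6, 400, 117, 53, 947], [107, 406, 86, 74, 1489], [191, 408, 96, 29, 220], [306, 428, 9, 52, 80], [296, 433, 15, 47, 394], [546, 443, 16, 22, 95], [528, 447, 69, 33, 939], [23, 449, 97, 31, 2228]]<stdin>:9: RuntimeWarning: Mean of empty slice.
  ret = ret.dtype.type(ret / rcount)
```

```bash
python3 - <<'E'
import cv2,numpy as np
for n,P in (("top",{"dropper":(341,294,12,14),"tape":(386,243,20,20),"flask":(367,215,18,22),"beaker":(466,245,10,11),"screen":(284,180,10,10),"redpen":(364,192,18,16),"holder":(180,312,18,30),"tabseam":(190,230,8,20)}),("side",{"flask":(279,226,14,24),"beaker":(325,184,8,9),"tape":(320,218,7,10),"holder":(335,397,30,20),"jar":(309,440,18,22)})):
    a=cv2.imread(f"pics/{n}0.png"); b=cv2.imread(f"pics/{n}9.png")
    for k,(u,v,w,h) in P.items():
        t=a[v-h:v+h,u-w:u+w]; s=b[v-h-12:v+h+12,u-w-12:u+w+12]; r=cv2.matchTemplate(s,t,cv2.TM_CCOEFF_NORMED); _,m,_,l=cv2.minMaxLoc(r); print(n,k,round(m,2),(l[0]-12,l[1]-12))
E
```

```text
top dropper 0.02 (4, -12)
top tape 0.08 (-12, 2)
top flask -0.13 (-9, 11)
top beaker 0.26 (0, -12)
top screen 0.94 (0, 0)
top redpen -0.19 (12, -1)
top holder 0.91 (0, 0)
top tabseam 0.43 (12, 12)
side flask 1.0 (0, 0)
side beaker 1.0 (0, 0)
side tape 0.84 (0, 0)
side holder 0.96 (0, 0)
side jar 1.0 (0, 0)
```

```bash
python3 - <<'E'
from h import *
for f in("w4","w7"):
    im=cv2.imread(f"pics/{f}.png"); i=dict(np.load(f"pics/{f}.npz")); h=cv2.cvtColor(im,cv2.COLOR_BGR2HSV); m=cv2.inRange(h,(22,120,120),(32,255,255)); ys,xs=np.nonzero(m[:,150:260]); print(f,len(xs),plane("w",(xs.mean()+150,ys.mean()),40,i))
im=cv2.imread("pics/w10.png"); h=cv2.cvtColor(im,cv2.COLOR_BGR2HSV); m=cv2.inRange(h,(22,120,120),(32,255,255)); ys,xs=np.nonzero(m[:,100:260]); print("w10",len(xs),xs.mean()+100,ys.mean())
print(r.sign_off())
E
```

```text
w4 246 [439.962 167.532  40.   ]
w7 230 [455.692 124.635  40.   ]
w10 175 212.12571428571428 336.13714285714286
the job is handed in; nothing more can be done
None
```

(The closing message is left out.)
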